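Check the spring valves of a clamping plate

TASK

Check that none of the five blue spring valve studs on the aluminium clamping plate sticks: with the fingers closed, trace the curved row with the fingertips from the green end to the red end, pressing each stud down lightly by a few millimetres, one at a time, and letting it spring back as you go on to the next. Follow the row and keep the fingertips low, no more than about 3 cm above the studs, all the way from the first to the last, then move clear. Do not grip, lift or shift the plate, and leave the dowel lying on it and the tools around it where they are.

Things in the scene. Friction and masses are not known exactly. Their poses are not given: they have to be found in the camera images.
- plate: loose aluminium clamping plate, 300 (x) x 110 (y) x 25 (z) mm, about 2.5 kg, origin at the centre of its underside, z up; turned any way round. Green bar across its top at the -x end, red bar at the +x end; brass hose nipple on the +y side. Five blue domed studs stand in an arc: centres at plate (x, y) = (-120, -20), (-60, 10), (0, 20), (60, 10), (120, -20) mm
- valve1_top (a point): centre of the domed top of the first (next to the green bar) stud counted from the green bar; moves down with the stud. The stud is 28 mm across, its top 39 mm above the plate's underside at rest; its black collar is 36 mm across and reaches 29 mm above the underside
- valve2_top (a point): centre of the domed top of the second stud counted from the green bar; moves down with the stud. The stud is 28 mm across, its top 39 mm above the plate's underside at rest; its black collar is 36 mm across and reaches 29 mm above the underside
- valve3_top (a point): centre of the domed top of the third stud counted from the green bar; moves down with the stud. The stud is 28 mm across, its top 39 mm above the plate's underside at rest; its black collar is 36 mm across and reaches 29 mm above the underside
- valve4_top (a point): centre of the domed top of the fourth stud counted from the green bar; moves down with the stud. The stud is 28 mm across, its top 39 mm above the plate's underside at rest; its black collar is 36 mm across and reaches 29 mm above the underside
- valve5_top (a point): centre of the domed top of the fifth (next to the red bar) stud counted from the green bar; moves down with the stud. The stud is 28 mm across, its top 39 mm above the plate's underside at rest; its black collar is 36 mm across and reaches 29 mm above the underside
- valve1 (a joint): how far the first (next to the green bar) stud is pressed down, in m: 0 = fully up (at rest), 0.007 = on its stop. Sprung: about 1 N starts it, plus about 0.9 N per mm, about 7 N at the stop; it springs back up when let go
- valve2 (a joint): how far the second stud is pressed down, in m: 0 = fully up (at rest), 0.007 = on its stop. Sprung: about 1 N starts it, plus about 0.9 N per mm, about 7 N at the stop; it springs back up when let go
- valve3 (a joint): how far the third stud is pressed down, in m: 0 = fully up (at rest), 0.007 = on its stop. Sprung: about 1 N starts it, plus about 0.9 N per mm, about 7 N at the stop; it springs back up when let go
- valve4 (a joint): how far the fourth stud is pressed down, in m: 0 = fully up (at rest), 0.007 = on its stop. Sprung: about 1 N starts it, plus about 0.9 N per mm, about 7 N at the stop; it springs back up when let go
- valve5 (a joint): how far the fifth (next to the red bar) stud is pressed down, in m: 0 = fully up (at rest), 0.007 = on its stop. Sprung: about 1 N starts it, plus about 0.9 N per mm, about 7 N at the stop; it springs back up when let go
- gap1 (a point): point on the plate's top face midway between studs 1 and 2
- gap2 (a point): point on the plate's top face midway between studs 2 and 3
- gap3 (a point): point on the plate's top face midway between studs 3 and 4
- gap4 (a point): point on the plate's top face midway between studs 4 and 5
- dowel: round-edged square wooden dowel offcut 120x16x16 mm lying on the plate, beside the row on its inner side, parallel to the plate's x axis, centred about 42 mm to the plate's -y side; bystander; origin at the centre of its underside
- tape_roll: roll of beige masking tape, 100 mm across, 36 mm tall, left of the plate; bystander; origin at the centre of its underside
- sander: wooden sanding block with red underside 124x69x30 mm, right of the plate; bystander; origin at the centre of its underside
- tape_rule: yellow tape measure 80x36x64 mm, behind the plate on the left; bystander; origin at the centre of its underside
- driver: screwdriver with black handle, 225 mm long, 30 mm thick, right of the plate; bystander; origin at the centre of its underside
- battery_pack: black tool battery 114x77x58 mm, near the robot on the right; bystander; origin at the centre of its underside

How it is judged:
By the outcome, as a careful person would: the job done as asked, in the order asked, and still so for the second after the job is handed in, with the robot touching nothing.
It also fails if it takes over 48 s, if anything falls off the work surface, if the arm or the gripper's body presses on something with over 40 N, if the wrist force passes 120 N, or if a joint passes its speed limit or range.

ROBOT

A 6-joint arm with a two-finger parallel gripper is mounted at the origin on a cart in front of the work surface, level with it; the furniture and walls round the work are solid. World frame = base frame: x ahead of the robot, y to its left, z up, the work surface at z = 0. Lengths are in m, angles in rad, forces in N, time in s.
With the tool pointing down it reaches from about 0.3 to 0.75 m from the base axis. Payload 8.5 kg.
Tool frame: the origin (TCP) lies between the finger pads, 19 mm behind the fingertips; this is the grasp point; z points along the fingers, y is the line along which they close (so a half turn about z gives the same grasp; the last joint's range is limited). The gripper opens to 85 mm and grips with 20 to 120 N. Pads are 22 mm wide; open, the fingers measure 114 mm over their backs; the gripper's body (76 mm by 85 mm) begins 54 mm behind the grasp point. The pads swing forward as they close: fully open they stand 13 mm farther back than shut.
Start: joints at [-1.394, 0.381, 1.297, -0, 1.464, -0.215], TCP at [0.21, -0.508, 0.25] pointing down, gripper open.
Joint ranges: [-3.11, 3.11], [-0.89, 2.33], [0.22, 2.48], [-1.42, 4.56], [0.17, 2.85], [-2.88, 2.88]. Speed limits (rad/s): [2.39, 2.39, 3.14, 3.14, 3.14, 3.14].

INTERFACE

Orientations are given as a rotation vector (axis times angle).
In Python, from plant import env, optics gives the robot as it stands.
- The arm moves only by the shell command python3 -m handwheel 'ROWS'. ROWS is JSON, a list of rows, each an object of numbers: "grip": the closure, from -1 (fully open) to 1 (shut); "dx", "dy", "dz": the shift along the world's x, y, z each as a share of 0.03 m, from -1 to 1; "spin": the turn about the world's z as a share of 0.12 rad, from -1 to 1. A call has 1 to 20 rows; each row shifts and turns the commanded pose from where the row before left it; what a row does not reach is not made up. A row lasts 1/10 s, in which the tool goes at most 50 mm and 8.59 degrees, less where a joint would pass 70% of its speed; a pose out of reach is approached as far as the arm can. A call with a number of a shift or a turn outside -1 to 1 is refused whole. A call with a gripper value outside its range is refused whole. The fingers move at their own pace and stop on an object; the grip force is fixed at half the most. Time passes only in rows, so rows that do not move let the fingers close. It gives the time, the measured TCP pose, the force, the opening and the grip force at its end, in the units of the state.
- env.observe(): the state, without advancing time (a new reading comes with each control period).
- optics.snapshot(name): name is "side" or "top"; returns a dict with "frame" (400x640x3 uint8, red, green, blue), "K" (3x3 intrinsics, pixels), "k1" (the pictures are not rectified: a ray, as slopes to the right and down, at radius r is drawn at 1 + k1 r^2 times it, then the intrinsics apply), "R" (3x3) and "t" (3): a world point X has camera coordinates R X + t. Camera axes: x right, y down, z forward; pixel columns grow to the right and rows downward; lengths in m; the calibration is good to about 2 mm. A picture is of the moment at which its call begins. There is no depth.
- env.sign_off(): hands the job in; it is judged then, once.
The state is a dict: "time_s": time; "joints": joint angles; "dq": joint speeds; "joint_efforts": joint torques, N m; "ee_pos": TCP position; "orientation": TCP orientation; "force": force on the tool from outside, world axes, zero at the start; "ft_torque": the same for the moment, N m; "finger_gap": finger opening in m; "gripper_force": force on a finger pad.
Only numpy, scipy, OpenCV 4.12 (cv2) and the standard library are available. Lean on these libraries where they do the work, as an engineer would, in place of code of your own. Each camera call takes 0.05 s, during which the arm holds its last target. There are 200 camera calls.

## Working session

There is one attempt and no reset: what is moved stays moved. The work goes in short steps, Python scripts to look and compute and a shell command to move; the robot and the scene stay as the last step left them, time stands still between calls to the robot, and variables do not carry over. Pictures are saved under pics/ and viewed, at most 10 in all, crops included, and the job is handed in when it is done.

```bash
mkdir -p pics; python3 - <<'E'
from plant import env, optics
import cv2,pickle
for n in("top","side"):
    s=optics.snapshot(n); pickle.dump(s,open(n+".pkl","wb")); cv2.imwrite(f"pics/{n}0.png",s["frame"][:,:,::-1]); print(n,s["K"],s["k1"],s["R"],s["t"])
o=env.observe();print(o)
E
```

```text
top [[376.56198759   0.         321.53392961]
 [  0.         376.56198759 206.16493825]
 [  0.           0.           1.        ]] 0.021856836062974266 [[-0.00328929 -0.99995218  0.00920962]
 [-0.99662011  0.00252209 -0.08210964]
 [ 0.08208249 -0.00944857 -0.99658075]] [-0.02519226  0.52875826  1.27287147]
side [[453.77255965   0.         318.59422609]
 [  0.         453.77255965 198.91809554]
 [  0.           0.           1.        ]] -0.13356614849508966 [[-0.88448025 -0.46657258  0.00217224]
 [-0.24828753  0.46672598 -0.84883459]
 [ 0.3950291  -0.75131677 -0.52865406]] [0.45800144 0.17504956 1.02936426]
{'time_s': 0.1, 'joints': array([-1.39429862e+00,  3.81135714e-01,  1.29814162e+00, -1.83913487e-05,
        1.46360647e+00, -2.15334362e-01]), 'dq': array([-7.66236138e-04, -2.27242792e-03, -4.01331791e-03,  1.37560953e-04,
        4.77153289e-05, -3.26794025e-03]), 'joint_efforts': array([ 3.53384377e-03, -4.49221516e+01, -2.31655812e+01, -2.07748894e-04,
        3.64749125e-03,  1.05597007e-05]), 'ee_pos': array([ 0.20996978, -0.50809196,  0.24948432]), 'orientation': array([-3.08022607e+00, -6.11310220e-01, -1.06603665e-05]), 'force': array([ 0.21718864,  0.16926868, -0.23222016]), 'ft_torque': array([-0.02754433, -0.01266774,  0.05805164]), 'gripper_force': 0.0, 'finger_gap': 0.08534876188802694}
```

View pics/top0.png

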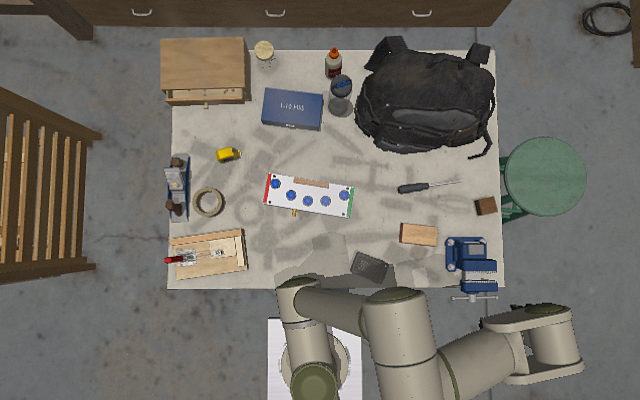

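View pics/side0.png

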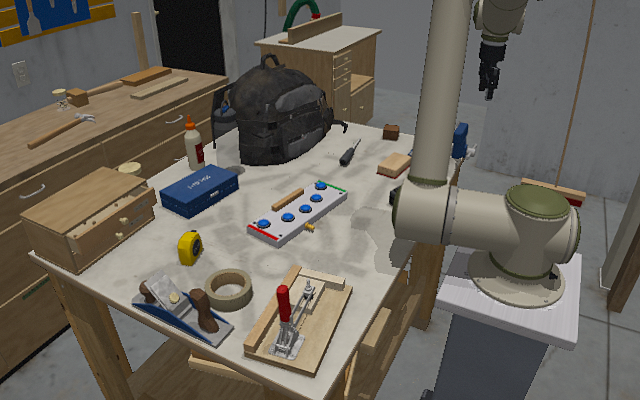

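The top view shows the plate at about (309,195), with its red end on the left at (267,188) and its green end on the right at (351,202). The studs run from (344,195) at the green end to (276,184) at the red end. The dowel is on the far side, and the side view agrees with this layout.

```bash
cat > m.py <<'E'
import cv2,pickle,numpy as np
P=np.array([[-120,-20],[-60,10],[0,20],[60,10],[120,-20]])/1000
def ray(s,uv):
    d=np.array([s["k1"],0,0,0,0]); K=s["K"]
    n=cv2.undistortPoints(np.float64([[uv]]),K,d)[0,0]
    return -s["R"].T@s["t"], s["R"].T@np.array([*n,1])
def onz(s,uv,z):
    c,d=ray(s,uv); return c+d*(z-c[2])/d[2]
def studs(s,box):
    x0,y0,x1,y1=box; h=cv2.cvtColor(s["frame"],cv2.COLOR_RGB2HSV)
    m=np.zeros(h.shape[:2],np.uint8); m[y0:y1,x0:x1]=cv2.inRange(h[y0:y1,x0:x1],(98,120,60),(125,255,255))
    n,_,st,ce=cv2.connectedComponentsWithStats(m)
    return [(ce[i],st[i,4]) for i in range(1,n) if st[i,4]>15]
def fit(W):  # rigid 2D
    pc=P.mean(0);wc=W.mean(0);H=(P-pc).T@(W-wc)
    a=np.arctan2(H[0,1]-H[1,0],H[0,0]+H[1,1]);R=np.array([[np.cos(a),-np.sin(a)],[np.sin(a),np.cos(a)]])
    t=wc-R@pc; return a,t,P@R.T+t
E
python3 - <<'E'
from m import *
T=pickle.load(open("top.pkl","rb"));S=pickle.load(open("side.pkl","rb"))
a=sorted(studs(T,(255,165,365,225)),key=lambda c:-c[0][0]); b=sorted(studs(S,(240,170,350,245)),key=lambda c:-c[0][0])
print(a,b)
for s,l in((T,a),(S,b)):
    W=np.array([onz(s,u,.036)[:2] for u,_ in l]); 
    if len(W)==5:
        an,t,F=fit(W); print(an,t,F.round(4).tolist(),(W-F).round(4).tolist())
for (u,_),(v,_) in zip(a,b):
    c,d=ray(T,u);e,f=ray(S,v); k=np.linalg.lstsq(np.c_[d,-f],e-c,rcond=None)[0]; print(((c+d*k[0]+e+f*k[1])/2).round(4),np.linalg.norm(c+d*k[0]-e-f*k[1]).round(4))
E
```

```text
[(array([344.        , 194.75609756]), np.int32(41)), (array([324.28, 200.84]), np.int32(25)), (array([307.29787234, 200.29787234]), np.int32(47)), (array([290.50943396, 194.41509434]), np.int32(53)), (array([274.57407407, 183.03703704]), np.int32(54))] [(array([320.36363636, 184.68181818]), np.int32(44)), (array([315.70454545, 196.77272727]), np.int32(44)), (array([304.9245283 , 207.50943396]), np.int32(53)), (array([287.35087719, 216.07017544]), np.int32(57)), (array([263.10714286, 222.32142857]), np.int32(56))]
1.3957226924352513 [0.56695814 0.01895688] [[0.5658, -0.1027], [0.5467, -0.0384], [0.5473, 0.0224], [0.5676, 0.0798], [0.6076, 0.1336]] [[0.0006, -0.0007], [-0.001, 0.0024], [0.0004, -0.0006], [0.0004, -0.0008], [-0.0004, -0.0002]]
1.401939959261151 [0.56385484 0.02435793] [[0.5634, -0.0973], [0.5439, -0.0331], [0.5441, 0.0277], [0.5641, 0.0852], [0.6037, 0.1393]] [[0.0002, -0.0003], [0.0003, 0.0004], [-0.0003, 0.0008], [-0.0, 0.0], [-0.0001, -0.001]]
[ 0.5668 -0.1036  0.032 ] 0.0
[ 0.5459 -0.036   0.0337] 0.0
[0.548  0.0218 0.0309] 0.0005
[0.5682 0.0792 0.0311] 0.0006
[0.6074 0.1337 0.032 ] 0.0007
```

```bash
python3 -m handwheel '[{"grip":1,"dx":0.74,"dy":0.84},{"grip":1,"dx":0.74,"dy":0.84},{"grip":1,"dx":0.74,"dy":0.84},{"grip":1,"dx":0.74,"dy":0.84},{"grip":1,"dx":0.74,"dy":0.84},{"grip":1,"dx":0.74,"dy":0.84},{"grip":1,"dx":0.74,"dy":0.84},{"grip":1,"dx":0.74,"dy":0.84},{"grip":1,"dx":0.74,"dy":0.84},{"grip":1,"dx":0.74,"dy":0.84},{"grip":1,"dx":0.74,"dy":0.84},{"grip":1,"dx":0.74,"dy":0.84},{"grip":1,"dx":0.74,"dy":0.84},{"grip":1,"dx":0.74,"dy":0.84},{"grip":1,"dx":0.74,"dy":0.84},{"grip":1,"dx":0.74,"dy":0.84},{"grip":1}]'
```

```text
schema error: expected keys grip, dx, dy, dz, spin
```

```bash
python3 -m handwheel '[{"grip":1,"dx":0.74,"dy":0.84,"dz":0,"spin":0},{"grip":1,"dx":0.74,"dy":0.84,"dz":0,"spin":0},{"grip":1,"dx":0.74,"dy":0.84,"dz":0,"spin":0},{"grip":1,"dx":0.74,"dy":0.84,"dz":0,"spin":0},{"grip":1,"dx":0.74,"dy":0.84,"dz":0,"spin":0},{"grip":1,"dx":0.74,"dy":0.84,"dz":0,"spin":0},{"grip":1,"dx":0.74,"dy":0.84,"dz":0,"spin":0},{"grip":1,"dx":0.74,"dy":0.84,"dz":0,"spin":0},{"grip":1,"dx":0.74,"dy":0.84,"dz":0,"spin":0},{"grip":1,"dx":0.74,"dy":0.84,"dz":0,"spin":0},{"grip":1,"dx":0.74,"dy":0.84,"dz":0,"spin":0},{"grip":1,"dx":0.74,"dy":0.84,"dz":0,"spin":0},{"grip":1,"dx":0.74,"dy":0.84,"dz":0,"spin":0},{"grip":1,"dx":0.74,"dy":0.84,"dz":0,"spin":0},{"grip":1,"dx":0.74,"dy":0.84,"dz":0,"spin":0},{"grip":1,"dx":0.74,"dy":0.84,"dz":0,"spin":0},{"grip":1,"dx":0,"dy":0,"dz":0,"spin":0},{"grip":1,"dx":0,"dy":0,"dz":0,"spin":0}]'
```

```text
time_s: 1.9
ee_pos: [0.5652, -0.1047, 0.2495]
orientation: [-3.081, -0.613, 0.002]
force: [-0.8, -0.1, 0.3]
finger_gap: 0.0001
gripper_force: 0.0
```

```bash
python3 -m handwheel '[{"grip":1,"dx":0,"dy":0.02,"dz":-0.8,"spin":0},{"grip":1,"dx":0,"dy":0.02,"dz":-0.9,"spin":0},{"grip":1,"dx":0,"dy":0.02,"dz":-0.9,"spin":0},{"grip":1,"dx":0,"dy":0.02,"dz":-0.9,"spin":0},{"grip":1,"dx":0,"dy":0,"dz":-0.9,"spin":0},{"grip":1,"dx":0,"dy":0,"dz":-0.9,"spin":0},{"grip":1,"dx":0,"dy":0,"dz":-0.3,"spin":0},{"grip":1,"dx":0,"dy":0,"dz":0,"spin":0},{"grip":1,"dx":0,"dy":0,"dz":0,"spin":0}]'
python3 - <<'E'
from plant import env, optics
import cv2,numpy as np
i=[]
s=optics.snapshot("side"); a=cv2.resize(s["frame"][130:250,230:380],None,fx=4,fy=4)
t=optics.snapshot("top"); b=cv2.resize(t["frame"][150:225,250:370],None,fx=4,fy=4)
cv2.imwrite("pics/s1.png",a[:,:,::-1]);cv2.imwrite("pics/t1.png",b[:,:,::-1])
p=env.observe()["ee_pos"]; print(p)
for s in(s,t):
    for q in(p-[0,0,.019],np.array([p[0],p[1],.039])):
        c=s["R"]@q+s["t"];n=c[:2]/c[2];n=n*(1+s["k1"]*n@n);print((s["K"]@[*n,1])[:2])
E
```

```text
time_s: 2.8
ee_pos: [0.5656, -0.1033, 0.0832]
orientation: [3.081, 0.61, 0.002]
force: [0.1, 0.5, 0.4]
finger_gap: 0.0001
gripper_force: 0.0
[ 0.56575619 -0.10311678  0.08345196]
[320.64229198 175.03267987]
[320.60250667 182.75729225]
[344.51650352 193.98050057]
[343.99253497 194.83595643]
```

View pics/s1.png

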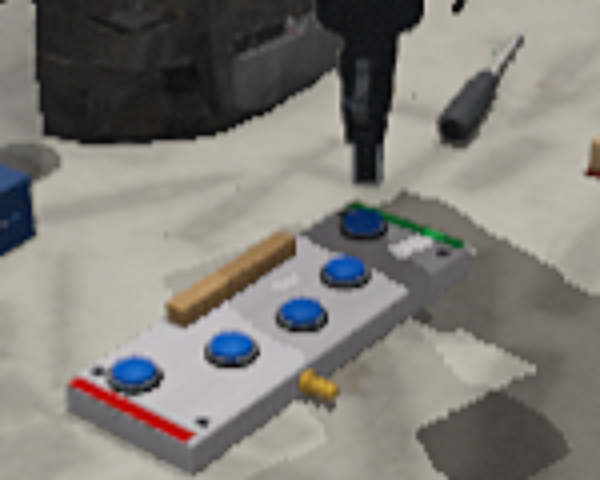

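Stud 1 is at crop (363,220), almost directly below the fingertips at (368,183). The row runs down to the red end at (135,373). Both views put stud 1 within about 2 mm of the fingertips.

```bash
python3 -m handwheel '[{"grip":1,"dx":0.03,"dy":0.07,"dz":-0.25,"spin":0},{"grip":1,"dx":0,"dy":0,"dz":-0.25,"spin":0},{"grip":1,"dx":0,"dy":0,"dz":-0.25,"spin":0},{"grip":1,"dx":0,"dy":0,"dz":-0.1,"spin":0},{"grip":1,"dx":0,"dy":0,"dz":-0.1,"spin":0},{"grip":1,"dx":0,"dy":0,"dz":0,"spin":0},{"grip":1,"dx":0,"dy":0,"dz":0,"spin":0}]'
```

```text
time_s: 3.6
ee_pos: [0.566, -0.1005, 0.0538]
orientation: [-3.081, -0.612, 0.0]
force: [-3.2, 1.9, 3.8]
finger_gap: -0.0001
gripper_force: 2.0
```

```bash
python3 -m handwheel '[{"grip":1,"dx":0,"dy":0,"dz":0,"spin":0},{"grip":1,"dx":0,"dy":0,"dz":0,"spin":0}]'
python3 - <<'E'
from plant import env, optics
import cv2
s=optics.snapshot("side"); a=cv2.resize(s["frame"][150:250,240:365],None,fx=5,fy=5)
cv2.imwrite("pics/s2.png",a[:,:,::-1]); print(env.observe()["force"],env.observe()["ft_torque"])
E
```

```text
time_s: 3.8
ee_pos: [0.566, -0.1005, 0.0537]
orientation: [-3.081, -0.612, 0.0]
force: [-2.8, 1.5, 3.5]
finger_gap: -0.0001
gripper_force: 2.0
[-2.4933701   1.48323537  4.28982187] [0.2405197  0.40888637 0.01427344]
```

View pics/s2.png

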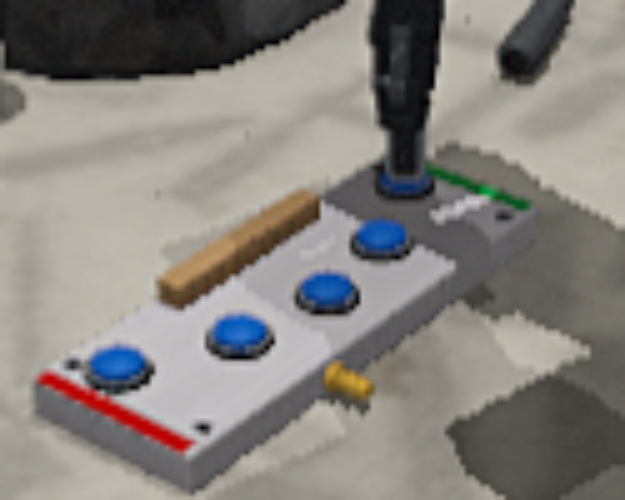

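The fingertips at crop (405,178) sit centred on stud 1, pressing it by about 3 mm. Next is stud 2.

```bash
python3 -m handwheel '[{"grip":1,"dx":0,"dy":0,"dz":0.25,"spin":0},{"grip":1,"dx":0,"dy":0,"dz":0.25,"spin":0},{"grip":1,"dx":-0.15,"dy":0.53,"dz":0,"spin":0},{"grip":1,"dx":-0.16,"dy":0.53,"dz":0,"spin":0},{"grip":1,"dx":-0.16,"dy":0.53,"dz":0,"spin":0},{"grip":1,"dx":-0.15,"dy":0.53,"dz":0,"spin":0},{"grip":1,"dx":0,"dy":0,"dz":0,"spin":0},{"grip":1,"dx":0,"dy":0,"dz":0,"spin":0}]'
```

```text
time_s: 4.65
ee_pos: [0.5475, -0.0364, 0.0686]
orientation: [3.081, 0.613, 0.0]
force: [0.3, -0.9, -0.1]
finger_gap: -0.0001
gripper_force: 0.0
```

```bash
python3 -m handwheel '[{"grip":1,"dx":0,"dy":0,"dz":-0.2,"spin":0},{"grip":1,"dx":0,"dy":0,"dz":-0.15,"spin":0},{"grip":1,"dx":0,"dy":0,"dz":-0.15,"spin":0},{"grip":1,"dx":0,"dy":0,"dz":0,"spin":0},{"grip":1,"dx":0,"dy":0,"dz":0,"spin":0},{"grip":1,"dx":0,"dy":0,"dz":0,"spin":0}]'
```

```text
time_s: 5.25
ee_pos: [0.5477, -0.0373, 0.0538]
orientation: [3.081, 0.611, 0.001]
force: [-0.7, -2.0, 3.1]
finger_gap: 0.0
gripper_force: 2.0
```

```bash
python3 -m handwheel '[{"grip":1,"dx":0,"dy":0,"dz":-0.03,"spin":0},{"grip":1,"dx":0,"dy":0,"dz":0,"spin":0},{"grip":1,"dx":0,"dy":0,"dz":0,"spin":0}]'; python3 -m handwheel '[{"grip":1,"dx":0,"dy":0,"dz":0.25,"spin":0},{"grip":1,"dx":0,"dy":0,"dz":0.28,"spin":0},{"grip":1,"dx":0.01,"dy":0.5,"dz":0,"spin":0},{"grip":1,"dx":0,"dy":0.51,"dz":0,"spin":0},{"grip":1,"dx":0,"dy":0.51,"dz":0,"spin":0},{"grip":1,"dx":0,"dy":0.51,"dz":0,"spin":0},{"grip":1,"dx":0,"dy":0,"dz":0,"spin":0},{"grip":1,"dx":0,"dy":0,"dz":0,"spin":0}]'
```

```text
time_s: 5.55
ee_pos: [0.5476, -0.0372, 0.0528]
orientation: [3.081, 0.611, 0.001]
force: [-0.9, -3.5, 4.9]
finger_gap: -0.0005
gripper_force: 2.4
time_s: 6.35
ee_pos: [0.5478, 0.0244, 0.0684]
orientation: [3.081, 0.613, -0.0]
force: [-0.5, -0.3, -0.7]
finger_gap: 0.0001
gripper_force: 0.0
```

```bash
python3 -m handwheel '[{"grip":1,"dx":0,"dy":0,"dz":-0.2,"spin":0},{"grip":1,"dx":0,"dy":0,"dz":-0.15,"spin":0},{"grip":1,"dx":0,"dy":0,"dz":-0.15,"spin":0},{"grip":1,"dx":0,"dy":0,"dz":0,"spin":0},{"grip":1,"dx":0,"dy":0,"dz":0,"spin":0},{"grip":1,"dx":0,"dy":0,"dz":0,"spin":0}]'
```

```text
time_s: 6.95
ee_pos: [0.5478, 0.0236, 0.0538]
orientation: [3.081, 0.611, 0.0]
force: [-0.7, -2.6, 4.1]
finger_gap: 0.0003
gripper_force: 2.0
```

```bash
python3 -m handwheel '[{"grip":1,"dx":0,"dy":0,"dz":-0.02,"spin":0},{"grip":1,"dx":0,"dy":0,"dz":0,"spin":0}]'; python3 -m handwheel '[{"grip":1,"dx":0,"dy":0,"dz":0.25,"spin":0},{"grip":1,"dx":0,"dy":0,"dz":0.27,"spin":0},{"grip":1,"dx":0.17,"dy":0.48,"dz":0,"spin":0},{"grip":1,"dx":0.17,"dy":0.48,"dz":0,"spin":0},{"grip":1,"dx":0.17,"dy":0.48,"dz":0,"spin":0},{"grip":1,"dx":0.17,"dy":0.48,"dz":0,"spin":0},{"grip":1,"dx":0,"dy":0,"dz":0,"spin":0},{"grip":1,"dx":0,"dy":0,"dz":0,"spin":0}]'
python3 - <<'E'
from plant import env, optics
import cv2
from m import *
s=optics.snapshot("side"); a=cv2.resize(s["frame"][150:250,240:365],None,fx=5,fy=5)
cv2.imwrite("pics/s3.png",a[:,:,::-1]); print([c[0].round(1) for c in studs(s,(240,170,350,245))])
E
```

```text
time_s: 7.15
ee_pos: [0.5479, 0.0237, 0.0531]
orientation: [3.081, 0.611, 0.0]
force: [-1.8, -3.3, 4.7]
finger_gap: -0.0002
gripper_force: 2.3
time_s: 7.95
ee_pos: [0.5681, 0.082, 0.0682]
orientation: [3.081, 0.613, -0.001]
force: [-0.3, -0.7, -0.9]
finger_gap: -0.0
gripper_force: 0.0
[array([320.4, 184.7]), array([315.7, 196.8]), array([305. , 207.5]), array([287.1, 216.2]), array([263.1, 222.3])]
```

View pics/s3.png

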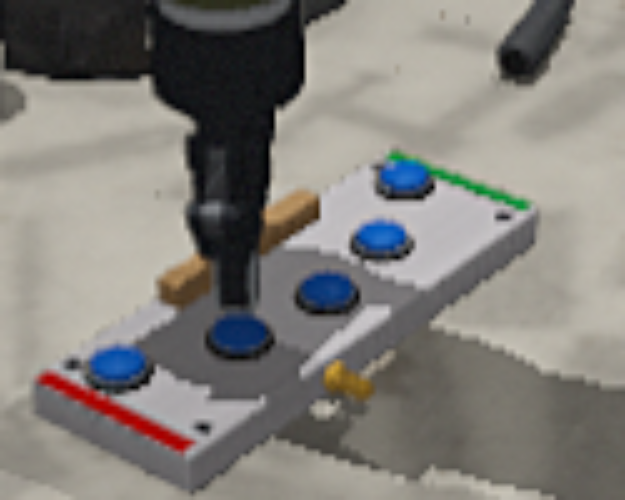

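The plate has not moved: the stud pixels match the first picture. The fingertips at crop (236,310) are just above stud 4 at (240,335), and studs 1–3 have sprung back up.

```bash
python3 -m handwheel '[{"grip":1,"dx":0,"dy":0,"dz":-0.2,"spin":0},{"grip":1,"dx":0,"dy":0,"dz":-0.15,"spin":0},{"grip":1,"dx":0,"dy":0,"dz":-0.16,"spin":0},{"grip":1,"dx":0,"dy":0,"dz":0,"spin":0},{"grip":1,"dx":0,"dy":0,"dz":0,"spin":0},{"grip":1,"dx":0,"dy":0,"dz":0,"spin":0}]'; python3 -m handwheel '[{"grip":1,"dx":0,"dy":0,"dz":0.25,"spin":0},{"grip":1,"dx":0,"dy":0,"dz":0.27,"spin":0},{"grip":1,"dx":0.33,"dy":0.45,"dz":0,"spin":0},{"grip":1,"dx":0.33,"dy":0.45,"dz":0,"spin":0},{"grip":1,"dx":0.34,"dy":0.45,"dz":0,"spin":0},{"grip":1,"dx":0.34,"dy":0.45,"dz":0,"spin":0},{"grip":1,"dx":0,"dy":0,"dz":0,"spin":0},{"grip":1,"dx":0,"dy":0,"dz":0,"spin":0}]'
```

```text
time_s: 8.6
ee_pos: [0.5682, 0.0812, 0.0535]
orientation: [3.081, 0.611, -0.0]
force: [-1.7, -2.4, 3.3]
finger_gap: -0.0003
gripper_force: 2.1
time_s: 9.4
ee_pos: [0.6081, 0.1355, 0.0689]
orientation: [-3.081, -0.612, 0.0]
force: [-0.1, 0.7, 0.0]
finger_gap: -0.0001
gripper_force: 0.0
```

```bash
python3 -m handwheel '[{"grip":1,"dx":0,"dy":0,"dz":-0.2,"spin":0},{"grip":1,"dx":0,"dy":0,"dz":-0.16,"spin":0},{"grip":1,"dx":0,"dy":0,"dz":-0.17,"spin":0},{"grip":1,"dx":0,"dy":0,"dz":0,"spin":0},{"grip":1,"dx":0,"dy":0,"dz":0,"spin":0},{"grip":1,"dx":0,"dy":0,"dz":0,"spin":0}]'; python3 - <<'E'
from plant import env, optics
import cv2
s=optics.snapshot("side"); a=cv2.resize(s["frame"][150:250,240:365],None,fx=5,fy=5)
cv2.imwrite("pics/s4.png",a[:,:,::-1])
E
```

```text
time_s: 10.0
ee_pos: [0.6083, 0.1353, 0.0532]
orientation: [3.081, 0.611, -0.0]
force: [-1.6, -2.1, 4.3]
finger_gap: -0.0002
gripper_force: 2.2
```

View pics/s4.png

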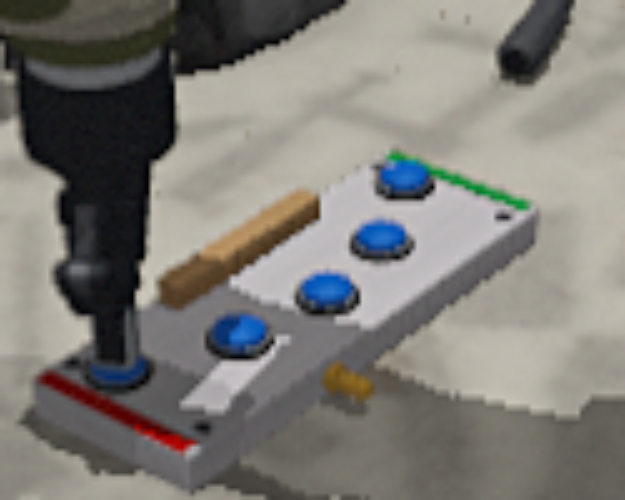

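The fingertips at crop (117,370) are pressing stud 5 and are well centred. The other four studs are up and the dowel is in place, so I'll move clear.

```bash
python3 -m handwheel '[{"grip":1,"dx":0,"dy":0,"dz":0.3,"spin":0},{"grip":1,"dx":0,"dy":0,"dz":0.7,"spin":0},{"grip":1,"dx":0,"dy":0,"dz":0.9,"spin":0},{"grip":1,"dx":0,"dy":0,"dz":0.9,"spin":0},{"grip":1,"dx":0,"dy":0,"dz":0.9,"spin":0},{"grip":1,"dx":0,"dy":0,"dz":0.9,"spin":0},{"grip":1,"dx":0,"dy":0,"dz":0.7,"spin":0},{"grip":1,"dx":0,"dy":0,"dz":0,"spin":0},{"grip":1,"dx":0,"dy":0,"dz":0,"spin":0},{"grip":1,"dx":0,"dy":0,"dz":0,"spin":0}]'; python3 - <<'E'
from plant import env, optics
from m import *
print([c[0].round(1) for c in studs(optics.snapshot("side"),(240,170,350,245))]); print(env.sign_off())
E
```

```text
time_s: 11.05
ee_pos: [0.608, 0.1356, 0.2106]
orientation: [-3.081, -0.612, 0.003]
force: [0.6, 1.0, 0.6]
finger_gap: 0.0002
gripper_force: 0.0
[array([320.4, 184.7]), array([315.7, 196.8]), array([304.9, 207.6]), array([287.3, 216. ]), array([263. , 222.5])]
the job is handed in; nothing more can be done
None
```

All five studs were pressed in order from green to red, roughly 3–4 mm each judging by force and fingertip height, and all sprang back; the final picture shows the studs where they started, and the job was handed in with the arm clear at 11 s.

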